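# Clear the trivet and bring the lantern down

## Task

The candle lantern has to come down from its iron stand onto the cork trivet, but the blue thread basket is in the way there. First hang the basket by its handle on the double hook, across both prongs, and let go of it; then lift the lantern up off its stand and set it down gently, upright and wholly on the trivet. Keep the lantern upright throughout and leave the tins, candle, jar and cup where they are.

Things in the scene. Friction and masses are not known exactly. Their poses are not given: they have to be found in the camera images.
- lantern: candle lantern, loose, about 0.45 kg: brass round base 80 mm across, glass cylinder 74 mm across, brass cap whose top is 110 mm up, and over it a rigid handle. At first it stands on the stand. Origin: centre of its underside; z up; its handle runs along its y axis. Total height 166 mm.
- lantern_bar (a point): middle of the lantern's wooden handle bar, 160 mm above its underside; the bar is 14 mm wide (along lantern x), 12 mm high and 84 mm long (along lantern y), carried by two thin uprights at 36 mm either side of the middle; 44 mm of free space beneath it down to the cap.
- stand: dark iron lantern stand, fixed: foot 124 mm across, column, round plate 112 mm across, top at 60 mm. Four upright pins 8 mm thick, 50 mm from the axis, reach 33 mm above the plate and fence the lantern in with 6 mm of play: lift it straight up. Origin: centre of the foot's underside.
- stand_top (a point): centre of the stand plate's upper face, where the lantern stands at first (60 mm above the table).
- trivet: round cork trivet, fixed, 130 mm across, 10 mm thick. At first the basket stands on it. Origin: centre of its underside.
- trivet_top (a point): centre of the trivet's upper face, where the lantern is to stand (10 mm above the table).
- basket: blue open rectangular basket of thread spools, loose, about 0.22 kg, 76 mm (x) by 104 mm (y), 50 mm high to its rim, with a rigid handle arching over it along its y axis, total height 151 mm. Symmetric under a half turn. Origin: centre of its underside; z up.
- basket_bar (a point): middle of the basket's light wooden handle bar, 145 mm above its underside; the bar is 12 mm wide (along basket x), 12 mm high and 108 mm long (along basket y), on uprights 51 mm either side of the middle; the window between rim and bar is 89 mm high and 96 mm wide.
- hook: aluminium double hook, fixed: foot 130 mm square, 12 mm thick, x -40 to +90 mm; post 16 mm square at x = +62, 202 mm high; from its top two prongs 10 mm thick at y = -32 and +32 mm run to -x, level from x = +24 to -22, then turn up to tips at x = -38, tops 218 mm above the table. Origin: on the table below the middle of the level part; -x points more or less to the robot.
- hook_seat (a point): point midway between the two prongs, at the height of the upper face of their level part (195 mm above the table), 62 mm in front of the post. A hung bar lies along the hook's y axis across both prongs with its middle here, bar centre 6 mm above this point. Axes as the hook's.
- tin_a: closed flat rectangular tin, 64 x 97 x 22 mm high (long side along its y), black lid; origin: centre of underside. Bystander, to be left where it is.
- tin_b: closed flat rectangular tin, 64 x 97 x 22 mm high (long side along its y), black lid; origin: centre of underside. Bystander, to be left where it is.
- tin_c: closed flat rectangular tin, 64 x 97 x 22 mm high (long side along its y), silver lid; origin: centre of underside. Bystander, to be left where it is.
- candle: white pillar candle, upright cylinder 66 mm across, 180 mm high; origin: centre of underside. Bystander, to be left where it is.
- jar: green glass jar with brass cap, 64 mm across, 130 mm high; origin: centre of underside. Bystander, to be left where it is.
- cup: blue ceramic cup without handle, 72 mm across the rim, 85 mm high; origin: centre of underside. Bystander, to be left where it is.
There are look-alikes about, which are no part of the job. There is more than one size of the hook; the job needs the smallest.

How it is judged:
On the way, in this order (a step that is already met when the one before it is completed fails the run):
1. the basket hangs by its handle across both prongs of the hook, let go (x of basket_bar in the frame of hook_seat between -0.035 and 0.045 m and y of basket_bar in the frame of hook_seat between -0.03 and 0.03 m and z of basket_bar in the frame of hook_seat between -0.004 and 0.022 m and angle between basket's own z axis and vertical below 0.3 rad and contact force between basket and hook above 0.5 N and contact force between basket and the fingers below 0.05 N), for 0.2 s.
2. the lantern is lifted upright clear of its stand, its underside above the stand's pins (z of lantern in the frame of stand_top above 0.036 m and contact force between lantern and stand below 0.05 N), for 0.1 s.
At the end, for the whole second after the job is handed in: The basket hangs still by its handle bar across both prongs (bar middle within 30 mm sideways of midway, on their level part, tilt under 0.3 rad), let go; the lantern stands at rest, upright within 0.1 rad, on the trivet, its base wholly on it (centres within 26 mm) (all of step 1 and linear speed of each of basket, lantern below 0.03 m/s and horizontal distance between lantern and trivet_top below 0.026 m and z of lantern in the frame of trivet_top between -0.005 and 0.006 m and angle between lantern's own z axis and vertical below 0.1 rad and contact force between lantern and trivet above 1 N); the robot touches nothing.
It fails at once if a tin, the candle, the jar or the cup is moved more than 30 mm or tipped over (distance of any of tin_a, tin_b, tin_c, candle, jar, cup from where it was at the start of the episode above 0.03 m or angle between any of tin_a, tin_b, tin_c, candle, jar, cup's own z axis and vertical above 0.5 rad).
It fails at once if the lantern is tipped more than 0.5 rad (angle between lantern's own z axis and vertical above 0.5 rad).
It fails at once if the lantern is dropped, or banged down on the trivet (faster than 0.4 m/s while out of the fingers or in touch with the trivet) (linear speed of lantern above 0.4 m/s and (contact force between lantern and the fingers below 0.1 N or contact force between lantern and trivet above 1 N)).
It also fails if it takes over 67 s, if anything falls off the work surface, if the arm or the gripper's body presses on something with over 40 N, if the wrist force passes 120 N, or if a joint passes its speed limit or range.

## Robot

A 6-joint arm with a two-finger parallel gripper is mounted at the origin on the work surface. World frame = base frame: x ahead of the robot, y to its left, z up, the work surface at z = 0. Lengths are in m, angles in rad, forces in N, time in s.
With the tool pointing down it reaches from about 0.3 to 0.775 m from the base axis. Payload 14.6 kg.
Tool frame: the origin (TCP) lies midway between the tips of the shut fingers; the grasp point (between the pads) lies 19 mm behind it (tcp_to_grasp is the distance from the TCP to the grasp point, in m); z points along the fingers, y is the line along which they close (so a half turn about z gives the same grasp; the last joint's range is limited). The gripper opens to 94 mm and grips with 3 to 60 N. Pads are 16 mm wide; open, the fingers measure 119 mm over their backs; the gripper's body (75 mm by 177 mm) begins 78 mm behind the grasp point.
Start: joints at [1.07, 0.3, 1.521, -0, 1.321, -0.067], TCP at [0.231, 0.499, 0.205] pointing down, gripper open.
Joint ranges: [-3.03, 3.03], [-0.79, 2.21], [0.23, 2.52], [-1.04, 4.18], [0, 3.07], [-2.55, 2.55]. Speed limits (rad/s): [2.22, 2.22, 2.57, 3.14, 3.14, 3.14].

## Interface

Orientations are given as [roll, pitch, yaw] about the fixed x, y, z axes, in that order (R = Rz(yaw) Ry(pitch) Rx(roll)).
In Python, from station import * gives the robot as it stands.
- The arm moves only by the tool send_rows, never from a script. Its argument "motion" is a list of rows, each a list of 3 entries, a list of its own where there are three numbers: the shift along the tool's x, y, z in units of 0.03 m (1.0 is 0.03 m), then the turn, a rotation vector about the tool's x, y, z in units of 0.12 rad (1.0 is 0.12 rad), then the opening, from -1 (shut) to 1 (fully open). In form: [[[x, y, z], [rx, ry, rz], grip], ...]. A call has 1 to 12 rows; each row shifts and turns the commanded pose from where the row before left it, along the tool's axes as they then stand; what a row does not reach is not made up. A row lasts 1/10 s, in which the tool goes at most 50 mm and 8.59 degrees, less where a joint would pass 70% of its speed; a pose out of reach is approached as far as the arm can. A call with a number of a shift or a turn outside -1 to 1 is refused whole. A call with a gripper value outside its range is refused whole. The fingers move at their own pace and stop on an object; "squeeze" is the grip in N (left out, the last holds). Time passes only in rows, so rows that do not move let the fingers close. It gives the time, the measured TCP pose, the force, the opening and the grip force at its end, in the units of the state.
- get_obs(): the state, without advancing time (a new reading comes with each control period).
- camera(name): name is "scene" or "side" or "wrist"; returns a dict with "pixels" (420x560x3 uint8, red, green, blue), "depth" (420x560 float32, m along the optical axis (not along the pixel's ray), 0 where there is no reading), "fx", "fy", "cx", "cy" (pixels), "rvec" (rotation vector, rad) and "tvec" (3), from world to camera coordinates, as OpenCV has them. Camera axes: x right, y down, z forward; pixel columns grow to the right and rows downward; lengths in m; the calibration is good to about 2 mm. A picture is of the moment at which its call begins.
- hand_in(): hands the job in; it is judged then, once.
The state is a dict: "time_s": time; "qpos": joint angles; "joint_vel": joint speeds; "tau": joint torques, N m; "ee_pos": TCP position; "eef_rot": TCP orientation; "force": force on the tool from outside, world axes, zero at the start; "moment": the same for the moment, N m; "grip_width": finger opening in m; "grip_force": force on a finger pad.
Only numpy, scipy, OpenCV 4.12 (cv2) and the standard library are available. Lean on these libraries where they do the work, as an engineer would, in place of code of your own. Each camera call takes 0.05 s, during which the arm holds its last target. There are 200 camera calls.

## Working session

There is one attempt and no reset: what is moved stays moved. The work goes in short steps, Python scripts to look and compute and a tool call to move; the robot and the scene stay as the last step left them, time stands still between calls to the robot, and variables do not carry over. Pictures are saved under pics/ and viewed, at most 10 in all, crops included, and the job is handed in when it is done.

Besides the shell and the picture viewer there is one more tool, called after "Emit:" as name([rows], argument=value, ...), one row to a line, values as JSON. send_rows: Moves the arm, as the interface text tells. Its arguments: {"type":"object","properties":{"motion":{"type":"array"},"squeeze":{"type":"number"}},"required":["motion"]}

```bash
mkdir -p pics; cat > h.py <<'E'
from station import *
import numpy as np, cv2
def shot(n):
    c=camera(n); np.savez('%s.npz'%n,**c); return c
def load(n): return dict(np.load('%s.npz'%n))
def world(c):
    d=c['depth'].astype(float);R,_=cv2.Rodrigues(np.array(c['rvec'],float));t=np.array(c['tvec'],float).ravel()
    v,u=np.mgrid[:d.shape[0],:d.shape[1]]
    P=np.stack([(u-c['cx'])/c['fx']*d,(v-c['cy'])/c['fy']*d,d],-1)
    W=(P-t)@R; W[d==0]=np.nan; return W
def save(n,im,s=1):
    cv2.imwrite('pics/'+n,cv2.resize(im[...,::-1],None,fx=s,fy=s))
E
python3 - <<'E'
from h import *
for n in('scene','side'):
    c=shot(n); save(n+'.png',c['pixels'],1.4)
    R,_=cv2.Rodrigues(np.array(c['rvec'],float)); print(n,-R.T@np.array(c['tvec']).ravel(),R[2])
print(get_obs())
E
```

```text
scene [ 1.17816012 -0.07208266  1.04048117] [-0.60509781  0.00726559 -0.79611799]
side [ 0.39510421 -1.05724126  0.82038394] [ 0.08482208  0.81747132 -0.56968926]
{'time_s': 0.1, 'qpos': array([ 1.07038615e+00,  3.00441023e-01,  1.52152745e+00,  1.22988547e-05,
        1.32070391e+00, -6.66136973e-02]), 'joint_vel': array([ 0.00160748, -0.00064257, -0.00207062,  0.00084551, -0.00140397,
       -0.00012353]), 'tau': array([ 1.86628225e-03, -5.32637107e+01, -3.53289592e+01,  7.09380442e-02,
        2.34230363e-02, -4.07559980e-05]), 'ee_pos': array([0.23106596, 0.49884217, 0.20492552]), 'eef_rot': array([-3.14051612e+00, -8.37578658e-05,  2.70779308e+00]), 'force': array([-0.09130987, -0.24517068,  0.06245892]), 'moment': array([0.02634699, 0.02831657, 0.02036438]), 'grip_force': 0.0, 'grip_width': 0.09409995720539364}
```

View pics/scene.png

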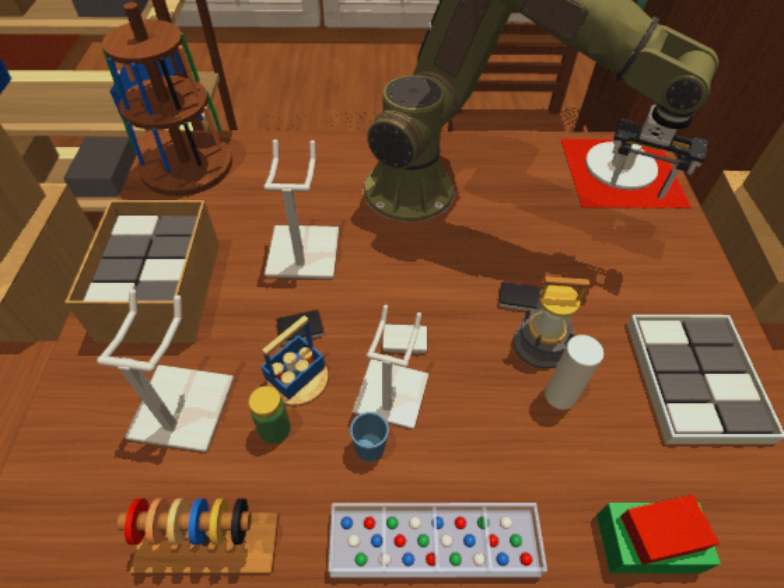

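View pics/side.png

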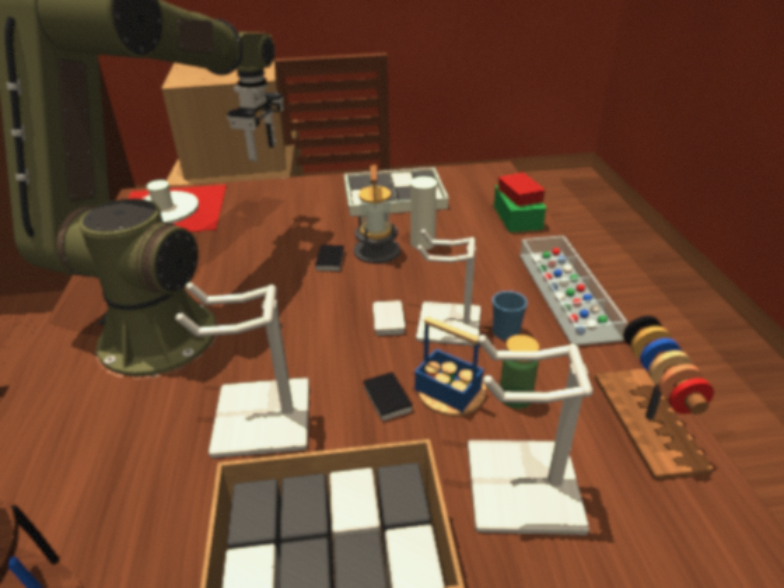

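The scene view (1.4×) shows three hook candidates: A at (290,210), B at (392,370) and C at (155,380). The basket is on the trivet at (295,370), the lantern on its stand at (548,320), the candle at (575,372), the jar at (268,413), the cup at (369,436), and the tins at (300,325), (405,338) and (518,297). B looks smallest, so I'll measure all three.

```bash
python3 - <<'E'
from h import *
c=load('scene');W=world(c);px=c['pixels'];hsv=cv2.cvtColor(px,cv2.COLOR_RGB2HSV)
roi={'A':(185,95,245,200),'B':(250,215,308,306),'C':(68,200,170,325)}
for k,(u0,v0,u1,v1) in roi.items():
    w=W[v0:v1,u0:u1].reshape(-1,3);h=hsv[v0:v1,u0:u1].reshape(-1,3)
    m=(h[:,1]<75)&np.isfinite(w[:,0])
    f=w[m&(abs(w[:,2]-.012)<.004)]; 
    f=f[:,:2].astype(np.float32); r=cv2.minAreaRect(f)
    t=w[m&(w[:,2]>.1)]
    print(k,'foot',len(f),np.round(r[0],3),np.round(r[1],3),r[2],'ztop',np.nanpercentile(t[:,2],[50,90,99]).round(3), 'top bbox',t[t[:,2]>.17].min(0).round(3),t[t[:,2]>.17].max(0).round(3))
# B prongs
u0,v0,u1,v1=roi['B'];w=W[v0:v1,u0:u1].reshape(-1,3);h=hsv[v0:v1,u0:u1].reshape(-1,3)
t=w[(h[:,1]<75)&(w[:,2]>.175)]; np.save('B.npy',t)
for a in np.arange(t[:,0].min(),t[:,0].max(),.008):
    s=t[(t[:,0]>=a)&(t[:,0]<a+.008)]
    print(round(a,3),len(s),np.sort(s[:,1]).round(3)[::max(1,len(s)//6)],s[:,2].max().round(3))
def med(n,u0,v0,u1,v1,z0,z1):
    w=W[v0:v1,u0:u1].reshape(-1,3);s=w[(w[:,2]>z0)&(w[:,2]<z1)]
    r=cv2.minAreaRect(s[:,:2].astype(np.float32));print(n,len(s),np.round(r[0],3),np.round(r[1],3),round(r[2],1),'z',np.median(s[:,2]).round(3),np.median(s,0).round(3))
    return s
med('bbar',180,222,228,262,.135,.165)
med('brim',180,235,240,290,.04,.06)
med('trivet',180,240,240,290,.006,.014)
med('lbar',380,192,425,215,.205,.235)
med('plate',360,210,425,265,.054,.064)
med('foot',360,210,425,265,.003,.02)
med('cap',380,200,420,225,.155,.18)
med('candle',390,235,435,295,.165,.19)
med('jar',175,270,210,320,.115,.14)
med('cup',245,290,280,330,.07,.095)
med('tinA',355,200,388,225,.017,.026);med('tinB',195,220,232,245,.017,.026);med('tinC',270,228,310,255,.017,.03)
E
```

```text
A foot 833 [ 0.242 -0.274] [0.167 0.171] 88.48795318603516 ztop [0.252 0.267 0.279] top bbox [ 0.156 -0.321  0.17 ] [ 0.302 -0.226  0.283]
B foot 1460 [ 0.613 -0.048] [0.13  0.181] 74.08787536621094 ztop [0.198 0.207 0.217] top bbox [ 0.567 -0.1    0.17 ] [ 0.687 -0.004  0.221]
C foot 1573 [ 0.629 -0.54 ] [0.294 0.231] 81.11974334716797 ztop [0.191 0.265 0.279] top bbox [ 0.577 -0.535  0.17 ] [ 0.732 -0.424  0.283]
0.567 15 [-0.073 -0.071 -0.071 -0.071 -0.068 -0.068 -0.065 -0.065] 0.219
0.575 21 [-0.076 -0.073 -0.073 -0.071 -0.068 -0.068 -0.068] 0.217
0.583 23 [-0.078 -0.076 -0.073 -0.071 -0.011 -0.009 -0.006 -0.004] 0.219
0.591 27 [-0.081 -0.076 -0.071 -0.011 -0.009 -0.008 -0.006] 0.221
0.599 21 [-0.081 -0.076 -0.073 -0.016 -0.013 -0.011 -0.008] 0.202
0.607 21 [-0.083 -0.081 -0.078 -0.076 -0.016 -0.014 -0.011] 0.199
0.615 24 [-0.089 -0.083 -0.081 -0.076 -0.016 -0.014] 0.198
0.623 18 [-0.088 -0.083 -0.081 -0.022 -0.017 -0.014] 0.197
0.631 22 [-0.091 -0.088 -0.086 -0.083 -0.022 -0.02  -0.017 -0.017] 0.2
0.639 17 [-0.093 -0.091 -0.088 -0.086 -0.027 -0.025 -0.022 -0.02  -0.02 ] 0.201
0.
[... 578 characters left out ...]
0.512 0.279] [0.083 0.016] 84.9 z 0.225 [0.514 0.28  0.225]
plate 316 [0.52  0.276] [0.11  0.096] 63.9 z 0.06 [0.541 0.261 0.06 ]
foot 608 [0.477 0.309] [0.205 0.24 ] 0.7 z 0.008 [0.535 0.254 0.008]
cap 504 [0.515 0.28 ] [0.072 0.078] 4.2 z 0.17 [0.517 0.279 0.17 ]
candle 516 [0.639 0.3  ] [0.065 0.066] 20.5 z 0.18 [0.643 0.297 0.18 ]
jar 398 [ 0.716 -0.287] [0.056 0.055] 3.1 z 0.13 [ 0.718 -0.286  0.13 ]
cup 239 [ 0.753 -0.097] [0.07 0.07] 89.4 z 0.083 [ 0.746 -0.098  0.083]
tinA 414 [0.386 0.25 ] [0.094 0.069] 80.2 z 0.022 [0.388 0.247 0.022]
tinB 349 [ 0.474 -0.26 ] [0.066 0.097] 15.3 z 0.022 [ 0.471 -0.255  0.022]
tinC 474 [ 0.506 -0.024] [0.095 0.068] 86.5 z 0.022 [ 0.508 -0.03   0.022]
```

```bash
python3 - <<'E'
from h import *
c=load('scene'); save('crop.png',c['pixels'][190:335,165:440],2.9)
E
```

```text
(no output)
```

View pics/crop.png

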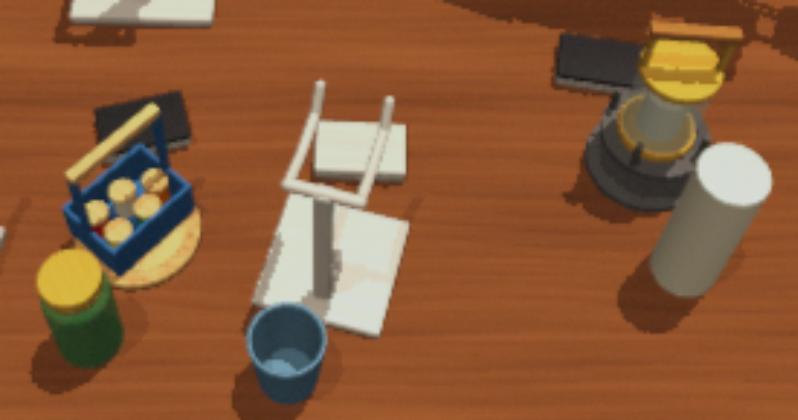

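The heights settle it: hook B (scene 392,370) has its prong bar at 0.209 m and tips at 0.219 m, which fits the description. A and C reach 0.28 m. The crop confirms that B is the free-standing small hook, with the cup at its foot. Next I'll refine the yaws and the trivet position, and check them against the side view.

```bash
cat > m.py <<'E'
from h import *
def line(p):
    m=p.mean(0); u,s,v=np.linalg.svd(p-m); return m,v[0]
def sel(W,c,x0,x1,y0,y1,z0,z1,extra=None):
    m=(W[...,0]>x0)&(W[...,0]<x1)&(W[...,1]>y0)&(W[...,1]<y1)&(W[...,2]>z0)&(W[...,2]<z1)
    return m if extra is None else m&extra
E
python3 - <<'E'
from m import *
for n in('scene','side'):
    c=load(n);W=world(c);hsv=cv2.cvtColor(c['pixels'],cv2.COLOR_RGB2HSV);print(n)
    grey=hsv[...,1]<90
    t=W[sel(W,c,.55,.70,-.12,.02,.185,.23,grey)]
    lev=t[t[:,0]<.655]
    a=lev[lev[:,1]<-.04-.29*(lev[:,0]-.6)] ; b=lev[lev[:,1]>=-.04-.29*(lev[:,0]-.6)]
    for p in(a,b):
        m,d=line(p[:,:2]); d*=np.sign(d[0]);print(' prong',len(p),m.round(4),np.arctan2(d[1],d[0]).round(3))
    yaw=-.29;ex=np.array([np.cos(yaw),np.sin(yaw)]);ey=np.array([-ex[1],ex[0]])
    o=np.array([.613,-.05]); q=(t[:,:2]-o)@np.array([ex,ey]).T
    print(' hook frame x',np.percentile(q[:,0],[0.5,99.5]).round(4),'y',np.percentile(q[:,1],[1,99]).round(4))
    f=W[sel(W,c,.5,.75,-.15,.06,.008,.0155,hsv[...,1]<75)]; q=(f[:,:2]-o)@np.array([ex,ey]).T
    print(' foot x',np.percentile(q[:,0],[1,99]).round(4),'y',np.percentile(q[:,1],[1,99]).round(4))
    for nm,bx in(('bbar',(.52,.66,-.33,-.19,.149,.165)),('rim',(.52,.67,-.34,-.18,.046,.064)),('lbar',(.46,.57,.22,.34,.218,.235))):
        p=W[sel(W,c,*bx)]
        m,d=line(p[:,:2]);d*=np.sign(d[1]);r=cv2.minAreaRect(p[:,:2].astype(np.float32))
        print(' ',nm,len(p),m.round(4),'rect',np.round(r[0],4),np.round(r[1],3),'yaw',(np.arctan2(d[1],d[0])-np.pi/2).round(3),p[:,2].max().round(3))
    p=W[sel(W,c,.48,.70,-.37,-.15,.006,.0135,(hsv[...,0]<25)&(hsv[...,2]>140))]
    (x,y),R=cv2.minEnclosingCircle(p[:,:2].astype(np.float32));print('  trivet',len(p),x,y,R)
E
```

```text
scene
 prong 127 [ 0.606  -0.0784] -0.276
 prong 110 [ 0.6152 -0.0147] -0.275
 hook frame x [-0.0398  0.0695] y [-0.0343  0.039 ]
 foot x [-0.0805  0.0871] y [-0.0608  0.0662]
  bbar 216 [ 0.5945 -0.2584] rect [ 0.5923 -0.2581] [0.014 0.109] yaw 0.84 0.165
  rim 625 [ 0.5935 -0.2566] rect [ 0.5931 -0.2586] [0.079 0.108] yaw 0.934 0.064
  lbar 180 [0.5132 0.2795] rect [0.5119 0.2791] [0.083 0.016] yaw -0.094 0.23
  trivet 273 0.5877431035041809 -0.2732284665107727 0.13731572031974792
side
 prong 123 [ 0.6065 -0.0818] -0.28
 prong 100 [ 0.6142 -0.0181] -0.267
 hook frame x [-0.0426  0.0684] y [-0.0363  0.0371]
 foot x [-0.0887  0.1235] y [-0.0631  0.0652]
  bbar 248 [ 0.5911 -0.2623] rect [ 0.5921 -0.2604] [0.016 0.107] yaw 0.827 0.164
  rim 748 [ 0.5906 -0.2607] rect [ 0.5921 -0.2598] [0.081 0.107] yaw 0.689 0.064
  lbar 50 [0.5107 0.2735] rect [0.5108 0.2757] [0.087 0.01 ] yaw -0.102 0.228
  trivet 234 0.5994893312454224 -0.2596105635166168 0.0647137314081192
```

```bash
cat > g.py <<'E'
import sys
from h import *
# usage: g.py x y z yaw -> units in tool axes at the present yaw, turn units
x,y,z,yw=map(float,sys.argv[1:5]); o=get_obs()
from scipy.spatial.transform import Rotation as R
r=R.from_euler('xyz',o['eef_rot']); d=r.inv().apply(np.array([x,y,z])-o['ee_pos'])/.03
T=R.from_euler('xyz',[np.pi,0,yw]); e=(r.inv()*T).as_rotvec()/.12
d2=T.inv().apply(np.array([x,y,z])-o['ee_pos'])/.03
print('shift now',d.round(2),'turn',e.round(2),'shift after turn',d2.round(2),'t',o['time_s'],'pos',o['ee_pos'].round(4),'rot',o['eef_rot'].round(3),'q',o['qpos'].round(2),'w',round(o['grip_width'],4))
E
python3 g.py .592 -.259 .32 2.396
```

```text
shift now [-21.53 -17.87  -3.82] turn [-0.01  0.    2.6 ] shift after turn [-25.98 -10.4   -3.84] t 0.1 pos [0.2311 0.4988 0.2049] rot [-3.141 -0.     2.708] q [ 1.07  0.3   1.52  0.    1.32 -0.07] w 0.0941
```

Emit:
send_rows([
  [[0, 0, -0.95], [0, 0, 0.65], 1],
  [[0, 0, -0.95], [0, 0, 0.65], 1],
  [[0, 0, -0.95], [0, 0, 0.65], 1],
  [[0, 0, -0.95], [0, 0, 0.65], 1],
  [[-0.9, -0.36, 0], [0, 0, 0], 1],
  [[-0.9, -0.36, 0], [0, 0, 0], 1],
  [[-0.9, -0.36, 0], [0, 0, 0], 1],
  [[-0.9, -0.36, 0], [0, 0, 0], 1],
  [[-0.9, -0.36, 0], [0, 0, 0], 1],
  [[-0.9, -0.36, 0], [0, 0, 0], 1],
  [[-0.9, -0.36, 0], [0, 0, 0], 1],
  [[-0.9, -0.36, 0], [0, 0, 0], 1],
], squeeze=30)

```text
time_s: 1.3
ee_pos: [0.3315, 0.2879, 0.3193]
eef_rot: [-3.141, -0.0, 2.396]
force: [0.6, 1.0, 0.5]
grip_width: 0.094
grip_force: 0.0
```

```bash
python3 g.py .592 -.259 .32 2.396
```

```text
shift now [-18.75  -7.5   -0.02] turn [-0. -0. -0.] shift after turn [-18.75  -7.5   -0.02] t 1.3 pos [0.3315 0.2879 0.3193] rot [-3.141 -0.     2.396] q [ 0.63 -0.02  1.62  0.    1.54 -0.19] w 0.094
```

Emit:
send_rows([
  [[-0.9, -0.36, 0], [0, 0, 0], 1],
  [[-0.9, -0.36, 0], [0, 0, 0], 1],
  [[-0.9, -0.36, 0], [0, 0, 0], 1],
  [[-0.9, -0.36, 0], [0, 0, 0], 1],
  [[-0.9, -0.36, 0], [0, 0, 0], 1],
  [[-0.9, -0.36, 0], [0, 0, 0], 1],
  [[-0.9, -0.36, 0], [0, 0, 0], 1],
  [[-0.9, -0.36, 0], [0, 0, 0], 1],
  [[-0.9, -0.36, 0], [0, 0, 0], 1],
  [[-0.9, -0.36, 0], [0, 0, 0], 1],
  [[-0.9, -0.36, 0], [0, 0, 0], 1],
  [[-0.9, -0.36, 0], [0, 0, 0], 1],
])

```text
time_s: 2.5
ee_pos: [0.4815, -0.0272, 0.3192]
eef_rot: [-3.141, -0.0, 2.396]
force: [0.3, 1.6, -0.6]
grip_width: 0.0939
grip_force: 0.0
```

Emit:
send_rows([
  [[-0.9, -0.36, 0], [0, 0, 0], 1],
  [[-0.9, -0.36, 0], [0, 0, 0], 1],
  [[-0.9, -0.36, 0], [0, 0, 0], 1],
  [[-0.9, -0.36, 0], [0, 0, 0], 1],
  [[-0.9, -0.36, 0], [0, 0, 0], 1],
  [[-0.9, -0.36, 0], [0, 0, 0], 1],
  [[-0.9, -0.36, 0], [0, 0, 0], 1],
  [[-0.9, -0.36, 0], [0, 0, 0], 1],
  [[-0.75, -0.3, 0], [0, 0, 0], 1],
  [[0, 0, 0], [0, 0, 0], 1],
  [[0, 0, 0], [0, 0, 0], 1],
])

```text
time_s: 3.6
ee_pos: [0.5916, -0.2579, 0.3187]
eef_rot: [-3.141, -0.001, 2.395]
force: [0.1, 0.6, -0.9]
grip_width: 0.094
grip_force: 0.0
```

```bash
python3 g.py .592 -.259 .136 2.396; python3 - <<'E'
from h import *
c=shot('wrist'); save('w1.png',c['pixels'],1.2)
E
```

```text
shift now [-0.04 -0.02  6.09] turn [-0.   -0.01 -0.01] shift after turn [-0.04 -0.02  6.09] t 3.6 pos [ 0.5916 -0.2579  0.3187] rot [-3.141e+00 -1.000e-03  2.395e+00] q [-0.47  0.48  1.02  0.    1.64 -1.29] w 0.094
```

View pics/w1.png

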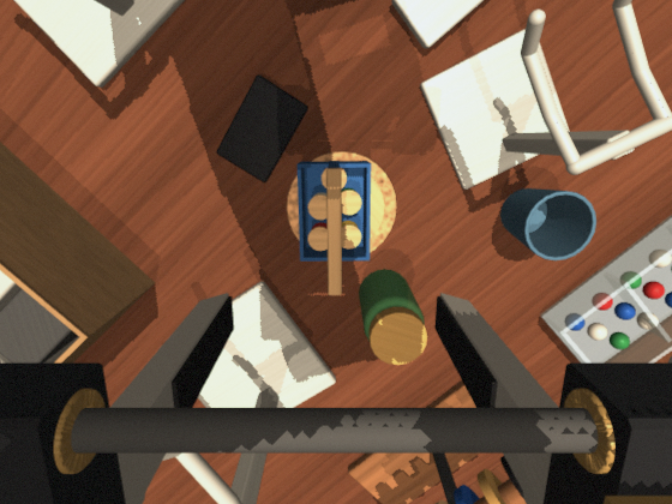

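The wrist view shows the basket bar vertical at x≈335, y 170–295, midway between the fingers. I'll descend.

Emit:
send_rows([
  [[0, 0, 0.9], [0, 0, 0], 1],
  [[0, 0, 0.9], [0, 0, 0], 1],
  [[0, 0, 0.9], [0, 0, 0], 1],
  [[0, 0, 0.9], [0, 0, 0], 1],
  [[0, 0, 0.9], [0, 0, 0], 1],
  [[0, 0, 0.9], [0, 0, 0], 1],
  [[0, 0, 0.7], [0, 0, 0], 1],
  [[0, 0, 0], [0, 0, 0], -1],
  [[0, 0, 0], [0, 0, 0], -1],
  [[0, 0, 0], [0, 0, 0], -1],
  [[0, 0, 0], [0, 0, 0], -1],
  [[0, 0, 0], [0, 0, 0], -1],
])

```text
time_s: 4.85
ee_pos: [0.592, -0.258, 0.1373]
eef_rot: [3.141, 0.001, 2.396]
force: [0.3, -0.9, -0.5]
grip_width: 0.0575
grip_force: 0.0
```

Emit:
send_rows([
  [[0, 0, 0], [0, 0, 0], -1],
  [[0, 0, 0], [0, 0, 0], -1],
  [[0, 0, 0], [0, 0, 0], -1],
])

```text
time_s: 5.15
ee_pos: [0.5917, -0.258, 0.1365]
eef_rot: [-3.142, 0.0, 2.396]
force: [0.5, 0.6, -1.2]
grip_width: 0.0334
grip_force: 0.0
```

Emit:
send_rows([
  [[0, 0, 0], [0, 0, 0], -1],
  [[0, 0, 0], [0, 0, 0], -1],
  [[0, 0, 0], [0, 0, 0], -1],
  [[0, 0, 0], [0, 0, 0], -1],
  [[0, 0, 0], [0, 0, 0], -1],
  [[0, 0, -0.3], [0, 0, 0], -1],
  [[0, 0, -0.6], [0, 0, 0], -1],
  [[0, 0, -0.7], [0, 0, 0], -1],
  [[0, 0, -0.7], [0, 0, 0], -1],
  [[0, 0, -0.7], [0, 0, 0], -1],
  [[0, 0, -0.7], [0, 0, 0], -1],
])

```text
time_s: 6.25
ee_pos: [0.5916, -0.2579, 0.249]
eef_rot: [3.142, 0.0, 2.396]
force: [-0.3, 0.4, -1.7]
grip_width: 0.0117
grip_force: 30.0
```

```bash
python3 g.py .445 -.17 .245 1.296
```

```text
shift now [ 5.58 -1.16  0.13] turn [0.   0.   9.17] shift after turn [ 1.49 -5.5   0.13] t 6.25 pos [ 0.5916 -0.2579  0.249 ] rot [3.142 0.    2.396] q [-0.47  0.49  1.15 -0.    1.49 -1.29] w 0.0117
```

Emit:
send_rows([
  [[0.5, -0.1, 0], [0, 0, 0], -1],
  [[0.7, -0.15, 0], [0, 0, 0], -1],
  [[0.8, -0.17, 0], [0, 0, 0], -1],
  [[0.8, -0.17, 0], [0, 0, 0], -1],
  [[0.8, -0.17, 0], [0, 0, 0], -1],
  [[0.8, -0.17, 0], [0, 0, 0], -1],
  [[0.7, -0.15, 0], [0, 0, 0], -1],
  [[0.48, -0.08, 0], [0, 0, 0.6], -1],
  [[0, 0, 0], [0, 0, 0.9], -1],
  [[0, 0, 0], [0, 0, 0.9], -1],
  [[0, 0, 0], [0, 0, 0.9], -1],
  [[0, 0, 0], [0, 0, 0.9], -1],
])

```text
time_s: 7.45
ee_pos: [0.4451, -0.1699, 0.2481]
eef_rot: [3.141, 0.0, 1.887]
force: [0.7, 0.1, -2.1]
grip_width: 0.0116
grip_force: 30.0
```

Emit:
send_rows([
  [[0, 0, 0], [0, 0, 0.9], -1],
  [[0, 0, 0], [0, 0, 0.9], -1],
  [[0, 0, 0], [0, 0, 0.9], -1],
  [[0, 0, 0], [0, 0, 0.9], -1],
  [[0, 0, 0], [0, 0, 0.9], -1],
  [[0, 0, 0], [0, 0, 0.47], -1],
  [[0, 0, 0], [0, 0, 0], -1],
])

```text
time_s: 8.15
ee_pos: [0.4451, -0.1699, 0.248]
eef_rot: [3.141, 0.0, 1.295]
force: [-0.0, -0.5, -1.6]
grip_width: 0.0116
grip_force: 30.0
```

```bash
python3 -c "
import numpy as np
y=-.275;print(.6125-.15*np.cos(y),-.049-.15*np.sin(y))"; python3 g.py .468 -.008 .225 1.296; python3 g.py .6125 -.049 .225 1.296
```

```text
0.46813622035576435 -0.008267959456583075
shift now [ 5.4  -0.74  0.77] turn [ 0.    0.   -0.01] shift after turn [ 5.4  -0.73  0.77] t 8.15 pos [ 0.4451 -0.1699  0.248 ] rot [3.141 0.    1.295] q [-0.44  0.1   1.66 -0.    1.38 -0.17] w 0.0116
shift now [5.4  4.27 0.77] turn [ 0.    0.   -0.01] shift after turn [5.39 4.28 0.77] t 8.15 pos [ 0.4451 -0.1699  0.248 ] rot [3.141 0.    1.295] q [-0.44  0.1   1.66 -0.    1.38 -0.17] w 0.0116
```

Emit:
send_rows([
  [[0.5, -0.1, 0.1], [0, 0, 0], -1],
  [[0.8, -0.1, 0.1], [0, 0, 0], -1],
  [[0.8, -0.1, 0.1], [0, 0, 0], -1],
  [[0.8, -0.1, 0.1], [0, 0, 0], -1],
  [[0.8, -0.1, 0.1], [0, 0, 0], -1],
  [[0.8, -0.1, 0.1], [0, 0, 0], -1],
  [[0.6, -0.1, 0.1], [0, 0, 0], -1],
  [[0.3, -0.04, 0.07], [0, 0, 0], -1],
  [[0, 0, 0], [0, 0, 0], -1],
])

```text
time_s: 9.05
ee_pos: [0.4678, -0.0074, 0.2243]
eef_rot: [-3.141, 0.0, 1.298]
force: [0.0, 0.3, -1.8]
grip_width: 0.0118
grip_force: 30.0
```

```bash
python3 g.py .6125 -.049 .225 1.296; python3 - <<'E'
from m import *
for n in('scene','side'):
    c=shot(n);W=world(c);hsv=cv2.cvtColor(c['pixels'],cv2.COLOR_RGB2HSV)
    m=sel(W,c,.38,.56,-.1,.1,.232,.256); y=(hsv[...,0]<30)&(hsv[...,1]>70)&(hsv[...,2]>90)
    b=W[sel(W,c,.38,.56,-.12,.12,.05,.23,(hsv[...,0]>95)&(hsv[...,0]<130)&(hsv[...,1]>120))]
    p=W[m&y]; mm,d=line(p[:,:2]);d*=np.sign(d[1]);r=cv2.minAreaRect(p[:,:2].astype(np.float32))
    print(n,len(p),np.round(r[0],4),np.round(r[1],3),(np.arctan2(d[1],d[0])-np.pi/2).round(3),p[:,2].max().round(3),'blue',b.min(0).round(3),b.max(0).round(3))
    save('app_%s.png'%n,c['pixels'][170:340,170:400] if n=='scene' else c['pixels'][120:330,200:420],2.4)
E
```

```text
shift now [-0.03  5.02 -0.02] turn [-0.    0.    0.01] shift after turn [-0.03  5.02 -0.02] t 9.05 pos [ 0.4678 -0.0074  0.2243] rot [-3.141  0.     1.298] q [-0.09  0.1   1.72  0.    1.33  0.18] w 0.0118
scene 74 [0.479  0.0113] [0.016 0.068] -0.017 0.252 blue [ 0.418 -0.065  0.098] [0.519 0.043 0.228]
side 84 [ 0.4601 -0.0196] [0.095 0.023] -0.154 0.256 blue [ 0.423 -0.073  0.103] [0.515 0.052 0.229]
```

View pics/app_scene.png

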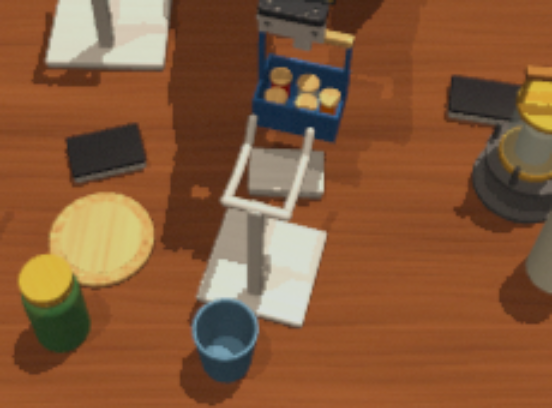

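The crop shows the basket lined up in front of hook B, with the prong tips at (250,122) and (310,135), between the uprights at (263,40) and (348,75). The trivet is now bare at (101,238). I'll slide in.

Emit:
send_rows([
  [[0.04, 0.3, 0], [0, 0, 0], -1],
  [[0, 0.5, 0], [0, 0, 0], -1],
  [[0, 0.5, 0], [0, 0, 0], -1],
  [[0, 0.5, 0], [0, 0, 0], -1],
  [[0, 0.5, 0], [0, 0, 0], -1],
  [[0, 0.5, 0], [0, 0, 0], -1],
  [[0, 0.5, 0], [0, 0, 0], -1],
  [[0, 0.5, 0], [0, 0, 0], -1],
  [[0, 0.5, 0], [0, 0, 0], -1],
  [[0, 0.4, 0], [0, 0, 0], -1],
  [[0, 0.3, 0], [0, 0, 0], -1],
  [[0, 0, 0], [0, 0, 0], -1],
])

```text
time_s: 10.35
ee_pos: [0.6132, -0.0485, 0.2238]
eef_rot: [-3.141, 0.0, 1.295]
force: [0.1, 0.2, -1.5]
grip_width: 0.0116
grip_force: 30.0
```

Emit:
send_rows([
  [[0, 0, 0.2], [0, 0, 0], -1],
  [[0, 0, 0.3], [0, 0, 0], -1],
  [[0, 0, 0.3], [0, 0, 0], -1],
  [[0, 0, 0.2], [0, 0, 0], -1],
  [[0, 0, 0.2], [0, 0, 0], -1],
  [[0, 0, 0.1], [0, 0, 0], -1],
  [[0, 0, 0], [0, 0, 0], -1],
])

```text
time_s: 11.05
ee_pos: [0.6124, -0.0476, 0.185]
eef_rot: [-3.141, 0.0, 1.295]
force: [-0.0, 0.2, -1.1]
grip_width: 0.0115
grip_force: 30.0
```

```bash
python3 g.py .6125 -.049 .182 1.296; python3 - <<'E'
from m import *
c=shot('side'); save('hang.png',c['pixels'][140:300,230:400],3.5)
E
```

```text
shift now [-0.04  0.02  0.1 ] turn [-0.    0.   -0.01] shift after turn [-0.04  0.02  0.1 ] t 11.05 pos [ 0.6124 -0.0476  0.185 ] rot [-3.141  0.     1.295] q [-0.14  0.46  1.35  0.    1.33  0.14] w 0.0115
```

View pics/hang.png

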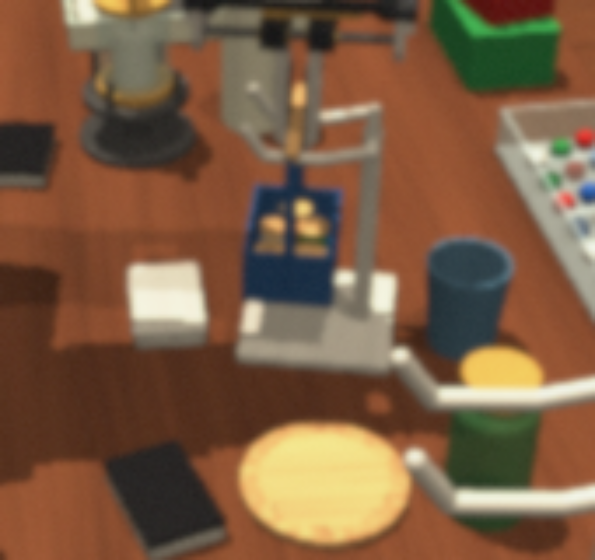

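The view shows the basket within the prongs, its bar at (297,130) just above the level part. I'll lower it until it makes contact.

Emit:
send_rows([
  [[0, 0, 0.1], [0, 0, 0], -1],
  [[0, 0, 0.05], [0, 0, 0], -1],
  [[0, 0, 0], [0, 0, 0], -1],
])

```text
time_s: 11.4
ee_pos: [0.6128, -0.0477, 0.1822]
eef_rot: [3.14, -0.0, 1.295]
force: [-3.1, 0.4, 7.0]
grip_width: 0.0118
grip_force: 30.0
```

Emit:
send_rows([
  [[0, 0, 0], [0, 0, 0], -0.7],
  [[0, 0, 0], [0, 0, 0], -0.45],
  [[0, 0, 0], [0, 0, 0], -0.25],
  [[0, 0, 0], [0, 0, 0], -0.25],
  [[0, 0, 0], [0, 0, 0], -0.25],
])

```text
time_s: 11.9
ee_pos: [0.6125, -0.0476, 0.1807]
eef_rot: [-3.141, 0.0, 1.295]
force: [0.0, 0.3, -0.1]
grip_width: 0.0353
grip_force: 0.0
```

Emit:
send_rows([
  [[0, 0, -0.3], [0, 0, 0], -0.25],
  [[0, 0, -0.6], [0, 0, 0], -0.25],
  [[0, 0, -0.8], [0, 0, 0], -0.25],
  [[0, 0, -0.9], [0, 0, 0], -0.25],
  [[0, 0, -0.9], [0, 0, 0], -0.25],
  [[0, 0, -0.9], [0, 0, 0], -0.25],
  [[0, 0, 0], [0, 0, 0], -0.25],
])

```text
time_s: 12.6
ee_pos: [0.6132, -0.0477, 0.3175]
eef_rot: [3.135, -0.001, 1.295]
force: [0.2, -0.0, -1.0]
grip_width: 0.0351
grip_force: 0.0
```

```bash
python3 - <<'E'
from m import *
ex=np.array([np.cos(-.275),np.sin(-.275)]);ey=np.array([-ex[1],ex[0]])
ims=[]
for n in('scene','side'):
    c=shot(n);W=world(c);hsv=cv2.cvtColor(c['pixels'],cv2.COLOR_RGB2HSV)
    p=W[sel(W,c,.55,.66,-.13,.04,.19,.225,(hsv[...,0]<30)&(hsv[...,1]>90)&(hsv[...,2]>90))]
    q=(p[:,:2]-[.6125,-.049])@np.array([ex,ey]).T
    print(n,len(p),'hook x',q[:,0].min().round(3),q[:,0].max().round(3),'y',q[:,1].min().round(3),q[:,1].max().round(3),'z',p[:,2].max().round(3))
    t=W[sel(W,c,.50,.69,-.36,-.16,.007,.0135,(hsv[...,0]<28)&(hsv[...,2]>150)&(hsv[...,1]>60))]
    h=cv2.convexHull(t[:,:2].astype(np.float32)); (x,y),r=cv2.minEnclosingCircle(h); e=cv2.fitEllipse(h)
    print(' trivet',len(t),(x,y,r),e)
    ims.append(c['pixels'][140:340,150:400])
    l=W[sel(W,c,.46,.57,.22,.34,.218,.235)]; print(' lbar',l.mean(0).round(4))
save('hung.png',np.hstack(ims),1.5)
E
python3 g.py .512 .279 .35 1.473
```

```text
scene 232 hook x -0.044 0.008 y -0.053 0.054 z 0.217
 trivet 1102 (0.6001369953155518, -0.25389423966407776, 0.06558831036090851) ((0.5995527505874634, -0.2543806731700897), (0.125887930393219, 0.1293746829032898), 89.12882232666016)
 lbar [0.5131 0.2788 0.2248]
side 104 hook x -0.037 0.044 y -0.055 0.054 z 0.209
 trivet 1237 (0.5990849733352661, -0.25590217113494873, 0.06504126638174057) ((0.5995364189147949, -0.25612857937812805), (0.12706229090690613, 0.12788371741771698), 118.7603530883789)
 lbar [0.5104 0.2723 0.2249]
shift now [ 9.57 -6.18 -1.23] turn [ 0.01 -0.   -1.48] shift after turn [10.51 -4.4  -1.23] t 12.7 pos [ 0.6125 -0.0476  0.3132] rot [ 3.141 -0.     1.295] q [-0.14  0.4   1.14  0.    1.6   0.14] w 0.0352
```

View pics/hung.png

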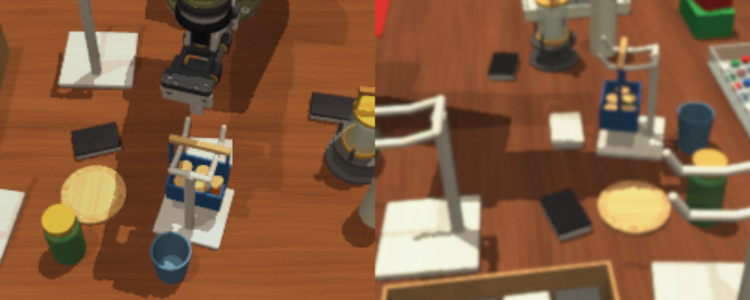

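The basket hangs across both prongs, seen at (200,150) in the left half and (622,90) in the right half, and it has been let go. The trivet centre is (0.5996, −0.255). Next is the lantern.

Emit:
send_rows([
  [[0, 0, -0.4], [0, 0, -0.74], -0.25],
  [[0, 0, 0], [0, 0, -0.76], -0.25],
  [[0.6, -0.25, 0], [0, 0, 0], 1],
  [[1, -0.42, 0], [0, 0, 0], 1],
  [[1, -0.42, 0], [0, 0, 0], 1],
  [[1, -0.42, 0], [0, 0, 0], 1],
  [[1, -0.42, 0], [0, 0, 0], 1],
  [[1, -0.42, 0], [0, 0, 0], 1],
  [[1, -0.42, 0], [0, 0, 0], 1],
  [[1, -0.42, 0], [0, 0, 0], 1],
  [[1, -0.42, 0], [0, 0, 0], 1],
  [[1, -0.42, 0], [0, 0, 0], 1],
])

```text
time_s: 13.9
ee_pos: [0.518, 0.2525, 0.3239]
eef_rot: [-3.14, 0.001, 1.473]
force: [0.2, -0.6, 0.0]
grip_width: 0.0939
grip_force: 0.0
```

Emit:
send_rows([
  [[0.9, -0.37, 0], [0, 0, 0], 1],
  [[0, 0, 0], [0, 0, 0], 1],
  [[0, 0, 0], [0, 0, 0], 1],
])

```text
time_s: 14.2
ee_pos: [0.5103, 0.2791, 0.324]
eef_rot: [-3.14, 0.001, 1.475]
force: [-0.0, -0.6, 0.4]
grip_width: 0.094
grip_force: 0.0
```

```bash
python3 g.py .5125 .279 .201 1.475;  python3 - <<'E'
from h import *
c=shot('wrist'); save('w2.png',c['pixels'],1.0)
W=world(c); s=W[(abs(W[...,2]-.223)<.007)&(abs(W[...,0]-.512)<.06)&(abs(W[...,1]-.279)<.07)]
r=cv2.minAreaRect(s[:,:2].astype(np.float32)); print(len(s),r,s.mean(0))
E
```

```text
shift now [0.01 0.08 4.1 ] turn [-0.01  0.01  0.  ] shift after turn [0.   0.07 4.1 ] t 14.2 pos [0.5103 0.2791 0.324 ] rot [-3.140e+00  1.000e-03  1.475e+00] q [ 0.44  0.32  1.23 -0.    1.6   0.53] w 0.094
1633 ((0.5119635462760925, 0.2828819155693054), (0.08327299356460571, 0.013435907661914825), 84.77803039550781) [0.51234009 0.28515158 0.22532401]
```

View pics/w2.png

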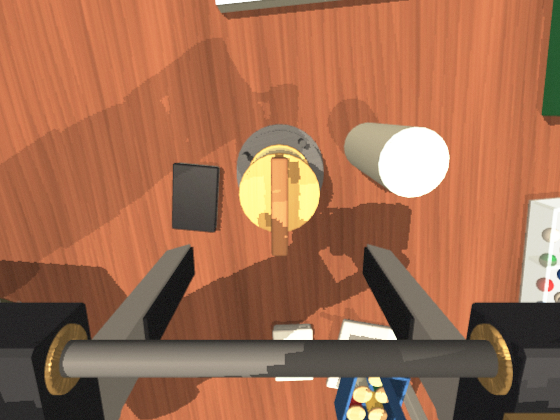

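The wrist view shows the lantern bar vertical at x≈279, between the fingers at 180 and 380, with the candle to the right and clear. I'll descend and grip.

Emit:
send_rows([
  [[0.03, 0.05, 0.8], [0, 0, 0], 1],
  [[0, 0, 0.9], [0, 0, 0], 1],
  [[0, 0, 0.9], [0, 0, 0], 1],
  [[0, 0, 0.9], [0, 0, 0], 1],
  [[0, 0, 0.6], [0, 0, 0], 1],
  [[0, 0, 0], [0, 0, 0], -1],
  [[0, 0, 0], [0, 0, 0], -1],
  [[0, 0, 0], [0, 0, 0], -1],
  [[0, 0, 0], [0, 0, 0], -1],
  [[0, 0, 0], [0, 0, 0], -1],
  [[0, 0, 0], [0, 0, 0], -1],
  [[0, 0, 0], [0, 0, 0], -1],
], squeeze=45)

```text
time_s: 15.45
ee_pos: [0.5127, 0.2793, 0.202]
eef_rot: [3.141, -0.0, 1.475]
force: [-0.4, 0.4, -0.1]
grip_width: 0.0414
grip_force: 0.0
```

Emit:
send_rows([
  [[0, 0, 0], [0, 0, 0], -1],
  [[0, 0, 0], [0, 0, 0], -1],
  [[0, 0, 0], [0, 0, 0], -1],
  [[0, 0, 0], [0, 0, 0], -1],
  [[0, 0, 0], [0, 0, 0], -1],
  [[0, 0, 0], [0, 0, 0], -1],
  [[0, 0, -0.15], [0, 0, 0], -1],
  [[0, 0, -0.3], [0, 0, 0], -1],
])

```text
time_s: 16.25
ee_pos: [0.5124, 0.279, 0.2148]
eef_rot: [-3.14, 0.001, 1.475]
force: [-0.3, -0.2, -5.1]
grip_width: 0.0133
grip_force: 45.0
```

Emit:
send_rows([
  [[0, 0, -0.3], [0, 0, 0], -1],
  [[0, 0, -0.4], [0, 0, 0], -1],
  [[0, 0, -0.4], [0, 0, 0], -1],
  [[0, 0, -0.4], [0, 0, 0], -1],
  [[0, 0, -0.4], [0, 0, 0], -1],
  [[0, 0, -0.2], [0, 0, 0], -1],
  [[0, 0, 0], [0, 0, 0], -1],
  [[0, 0, 0], [0, 0, 0], -1],
])

```text
time_s: 17.05
ee_pos: [0.5126, 0.2792, 0.2779]
eef_rot: [-3.141, 0.0, 1.475]
force: [-0.5, -0.5, -5.3]
grip_width: 0.0138
grip_force: 45.0
```

```bash
python3 g.py .44 .2 .275 1.475;python3 g.py .44 -.2 .275 1.475
```

```text
shift now [-2.86 -2.16  0.1 ] turn [-0.  0.  0.] shift after turn [-2.86 -2.16  0.1 ] t 17.05 pos [0.5126 0.2792 0.2779] rot [-3.141  0.     1.475] q [ 0.44  0.33  1.31 -0.    1.5   0.53] w 0.0138
shift now [-16.13  -0.89   0.1 ] turn [-0.  0.  0.] shift after turn [-16.13  -0.88   0.1 ] t 17.05 pos [0.5126 0.2792 0.2779] rot [-3.141  0.     1.475] q [ 0.44  0.33  1.31 -0.    1.5   0.53] w 0.0138
```

Emit:
send_rows([
  [[-0.3, -0.3, 0], [0, 0, 0], -1],
  [[-0.5, -0.5, 0], [0, 0, 0], -1],
  [[-0.6, -0.5, 0], [0, 0, 0], -1],
  [[-0.7, -0.5, 0], [0, 0, 0], -1],
  [[-0.7, -0.36, 0], [0, 0, 0], -1],
  [[-0.8, 0.1, 0], [0, 0, 0], -1],
  [[-0.8, 0.1, 0], [0, 0, 0], -1],
  [[-0.8, 0.1, 0], [0, 0, 0], -1],
  [[-0.8, 0.1, 0], [0, 0, 0], -1],
  [[-0.8, 0.1, 0], [0, 0, 0], -1],
  [[-0.8, 0.1, 0], [0, 0, 0], -1],
  [[-0.8, 0.1, 0], [0, 0, 0], -1],
])

```text
time_s: 18.25
ee_pos: [0.4448, 0.0316, 0.2778]
eef_rot: [-3.141, 0.0, 1.475]
force: [0.4, 1.0, -4.8]
grip_width: 0.0134
grip_force: 45.0
```

Emit:
send_rows([
  [[-0.8, 0.1, 0], [0, 0, 0], -1],
  [[-0.8, 0.1, 0], [0, 0, 0], -1],
  [[-0.8, 0.1, 0], [0, 0, 0], -1],
  [[-0.8, 0.1, 0], [0, 0, 0], -1],
  [[-0.8, 0.1, 0], [0, 0, 0], -1],
  [[-0.8, 0.1, 0], [0, 0, 0], -1],
  [[-0.8, 0.1, 0], [0, 0, 0], -1],
  [[-0.8, 0.1, 0], [0, 0, 0], -1],
  [[-0.8, 0.1, 0], [0, 0, 0], -1],
  [[-0.5, 0.05, 0], [0, 0, 0], -1],
  [[0, 0, 0], [0, 0, 0], -1],
])

```text
time_s: 19.35
ee_pos: [0.4512, -0.2012, 0.2777]
eef_rot: [-3.141, -0.0, 1.474]
force: [-0.1, 1.5, -3.8]
grip_width: 0.0133
grip_force: 45.0
```

```bash
python3 g.py .5996 -.255 .2 1.475
```

```text
shift now [-1.3   5.1   2.59] turn [-0.01 -0.   -0.01] shift after turn [-1.31  5.1   2.59] t 19.35 pos [ 0.4512 -0.2012  0.2777] rot [-3.141 -0.     1.474] q [-0.49  0.13  1.56 -0.    1.45 -0.4 ] w 0.0133
```

Emit:
send_rows([
  [[-0.1, 0.4, 0], [0, 0, 0], -1],
  [[-0.2, 0.7, 0], [0, 0, 0], -1],
  [[-0.2, 0.8, 0], [0, 0, 0], -1],
  [[-0.2, 0.8, 0], [0, 0, 0], -1],
  [[-0.2, 0.8, 0], [0, 0, 0], -1],
  [[-0.2, 0.8, 0], [0, 0, 0], -1],
  [[-0.2, 0.5, 0], [0, 0, 0], -1],
  [[0, 0.3, 0.2], [0, 0, 0], -1],
  [[0, 0, 0.5], [0, 0, 0], -1],
  [[0, 0, 0.6], [0, 0, 0], -1],
  [[0, 0, 0.6], [0, 0, 0], -1],
  [[0, 0, 0.5], [0, 0, 0], -1],
])

```text
time_s: 20.55
ee_pos: [0.5997, -0.2522, 0.2048]
eef_rot: [-3.14, -0.001, 1.476]
force: [-0.5, -0.0, -4.9]
grip_width: 0.0136
grip_force: 45.0
```

Emit:
send_rows([
  [[0, 0, 0.5], [0, 0, 0], -1],
  [[0, 0, 0.4], [0, 0, 0], -1],
  [[0, 0, 0.3], [0, 0, 0], -1],
  [[0, 0, 0.2], [0, 0, 0], -1],
  [[0, 0, 0.1], [0, 0, 0], -1],
  [[0, 0, 0], [0, 0, 0], -1],
])

```text
time_s: 21.15
ee_pos: [0.6, -0.2535, 0.1613]
eef_rot: [-3.141, -0.0, 1.475]
force: [-0.8, -0.0, -4.9]
grip_width: 0.0135
grip_force: 45.0
```

```bash
python3 g.py .5996 -.255 .151 1.475
```

```text
shift now [-0.05 -0.01  0.34] turn [-0. -0.  0.] shift after turn [-0.05 -0.01  0.34] t 21.15 pos [ 0.6    -0.2535  0.1613] rot [-3.141 -0.     1.475] q [-0.46  0.56  1.25 -0.    1.33 -0.36] w 0.0135
```

Emit:
send_rows([
  [[-0.05, 0, 0.1], [0, 0, 0], -1],
  [[0, 0, 0.1], [0, 0, 0], -1],
  [[0, 0, 0.06], [0, 0, 0], -1],
  [[0, 0, 0.04], [0, 0, 0], -1],
  [[0, 0, 0], [0, 0, 0], -1],
])

```text
time_s: 21.65
ee_pos: [0.5998, -0.2549, 0.1522]
eef_rot: [-3.141, -0.0, 1.475]
force: [-0.2, 0.5, -4.5]
grip_width: 0.013
grip_force: 45.0
```

Emit:
send_rows([
  [[0, 0, 0.04], [0, 0, 0], -1],
  [[0, 0, 0.04], [0, 0, 0], -1],
  [[0, 0, 0], [0, 0, 0], -1],
])

```text
time_s: 21.95
ee_pos: [0.6003, -0.2553, 0.1518]
eef_rot: [3.139, 0.001, 1.475]
force: [-2.3, 1.0, 7.7]
grip_width: 0.0134
grip_force: 45.0
```

Contact made (the force rose by about 12 N). I'll release, then rise.

Emit:
send_rows([
  [[0, 0, 0], [0, 0, 0], -0.65],
  [[0, 0, 0], [0, 0, 0], -0.4],
  [[0, 0, 0], [0, 0, 0], -0.2],
  [[0, 0, 0], [0, 0, 0], -0.2],
  [[0, 0, 0], [0, 0, 0], -0.2],
  [[0, 0, -0.3], [0, 0, 0], -0.2],
  [[0, 0, -0.6], [0, 0, 0], -0.2],
  [[0, 0, -0.9], [0, 0, 0], -0.2],
  [[0, 0, -0.9], [0, 0, 0], -0.2],
  [[0, 0, -0.9], [0, 0, 0], -0.2],
  [[0, 0, -0.9], [0, 0, 0], -0.2],
  [[0, 0, 0], [0, 0, 0], -0.2],
])

```text
time_s: 23.15
ee_pos: [0.6007, -0.2553, 0.2899]
eef_rot: [3.135, 0.002, 1.475]
force: [-0.1, 0.4, 0.4]
grip_width: 0.0375
grip_force: 0.0
```

```bash
python3 - <<'E'
from m import *
o=get_obs();print(o['ee_pos'],o['force'])
ims=[]
for n in('scene','side'):
    c=shot(n);W=world(c)
    for nm,z in(('cap',(.112,.13)),('bar',(.166,.182))):
        p=W[sel(W,c,.53,.67,-.33,-.18,*z)];r=cv2.minAreaRect(p[:,:2].astype(np.float32));print(n,nm,len(p),np.round(r[0],4),np.round(r[1],3),np.median(p[:,2]).round(3))
    ims.append(c['pixels'][140:340,150:400])
save('end.png',np.hstack(ims),1.5)
E
```

```text
[ 0.60065372 -0.25529959  0.28989859] [-0.06004315  0.41832334  0.41066123]
scene cap 489 [ 0.608  -0.2546] [0.077 0.063] 0.12
scene bar 195 [ 0.6    -0.2537] [0.084 0.016] 0.175
side cap 486 [ 0.599  -0.2565] [0.077 0.078] 0.119
side bar 148 [ 0.5994 -0.2566] [0.086 0.014] 0.175
```

View pics/end.png

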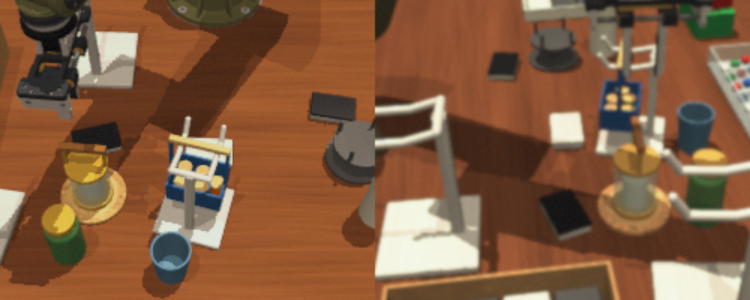

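The lantern stands centred on the trivet at (93,185) in the left half and (636,180) in the right. Its cap is at 0.12 m and its bar at 0.175 m, as they should be, and the basket is still hanging. I'll hand in.

```bash
python3 -c "
from station import *
print(hand_in())"
```

```text
the job is handed in; nothing more can be done
None
```

The basket hangs across both prongs of the smallest hook and the lantern stands upright and centred on the trivet; the job was handed in about 23 s into the 67 s allowed, but the station gave no verdict.

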